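# Return the adapter plate to the changeover rack

## Robot

A 7-joint arm with a two-finger parallel gripper is mounted at the origin on the work surface. World frame = base frame: x ahead of the robot, y to its left, z up, the work surface at z = 0. Lengths are in m, angles in rad, forces in N, time in s.
With the tool pointing down it reaches from about 0.425 to 0.925 m from the base axis. Payload 6.8 kg.
Tool frame: the origin (TCP) lies between the finger pads; the fingertips stand r.tcp_to_tips ahead of it and the grasp point (between the pads) lies 3 mm ahead of it (r.tcp_to_tips is the distance from the TCP to the fingertips, in m); z points along the fingers, y is the line along which they close (so a half turn about z gives the same grasp; the last joint's range is limited). The gripper opens to 85 mm and grips with 20 to 120 N. Pads are 22 mm wide; open, the fingers measure 114 mm over their backs; the gripper's body (76 mm by 85 mm) begins 54 mm behind the grasp point. The pads swing forward as they close: fully open they stand 13 mm farther back than shut.
Start: joints at [1.236, 0.477, 0.022, 1.555, -0.011, 1.109, -0.083], TCP at [0.152, -0.658, 0.253] pointing down, gripper open.
Joint ranges: [-2.96, 2.96], [-0.34, 2.1], [-1.41, 1.46], [0.24, 2.44], [-1.37, 4.51], [0.17, 1.92], [-2.96, 2.96]. Speed limits (rad/s): [2.39, 2.39, 3.14, 3.14, 3.14, 3.14, 3.14].

## Interface

Orientations are given as a rotation vector (axis times angle).
In Python, from bench import r gives the robot as it stands. The module is installed in compiled form; this text tells all that it offers.
- The arm moves only by the tool step_arm, never from a script. Its argument "moves" is a list of rows, each an object of numbers: "rx", "ry", "rz": the turn, a rotation vector about the tool's x, y, z in degrees; "dx", "dy", "dz": the shift along the tool's x, y, z in mm; "gripper": the opening, from -1 (shut) to 1 (fully open). In form: [{"rx": .., "ry": .., "rz": .., "dx": .., "dy": .., "dz": .., "gripper": ..}, ...]. A call has 1 to 20 rows; each row shifts and turns the commanded pose from where the row before left it, along the tool's axes as they then stand; what a row does not reach is not made up. A row lasts 1/8 s, in which the tool goes at most 62.5 mm and 10.7 degrees, less where a joint would pass 70% of its speed; a pose out of reach is approached as far as the arm can. A call is refused whole if a number of a shift passes 62.5 or a number of a turn 10.7, either way. A call with a gripper value outside its range is refused whole. The fingers move at their own pace and stop on an object; "grip_force" is the grip in N (left out, the last holds). Time passes only in rows, so rows that do not move let the fingers close. It gives the time, the measured TCP pose, the force, the opening and the grip force at its end, in the units of the state.
- r.get_obs(): the state, without advancing time (a new reading comes with each control period).
- r.grab_frame(name): name is "side" or "top"; returns the picture (400x640x3 uint8, blue, green, red); there is no depth.
- r.camera_info(name): a dict with "mtx" (3x3 intrinsics, pixels), "rvec" (rotation vector, rad) and "tvec" (3), from world to camera coordinates, as OpenCV has them. Camera axes: x right, y down, z forward; pixel columns grow to the right and rows downward; lengths in m; the calibration is good to about 2 mm. A picture is of the moment at which its call begins. camera_info takes no time and is no camera call.
- r.hand_in(): hands the job in; it is judged then, once.
The state is a dict: "clock": time; "joints": joint angles; "qvel": joint speeds; "tau": joint torques, N m; "tcp_pos": TCP position; "orientation": TCP orientation; "contact_force": force on the tool from outside, world axes, zero at the start; "moment": the same for the moment, N m; "grip_width": finger opening in m; "gripper_force": force on a finger pad.
Only numpy, scipy, OpenCV 4.12 (cv2) and the standard library are available. Lean on these libraries where they do the work, as an engineer would, in place of code of your own. Each camera call takes 0.05 s, during which the arm holds its last target. There are 200 camera calls.

## Task

Take the metal adapter plate out of the small steel stand and slide it down on edge into the one free slot of the four-slot rack, holding it until it is all the way down on the slot's floor instead of dropping it in. Leave it released, upright and at rest. Leave the three plates already in the rack, and the other things on the bench, where they are.

Things in the scene. Friction and masses are not known exactly. Their poses are not given: they have to be found in the camera images.
- plate: Bare aluminium plate, 120 mm long (own x), 10 mm thick (own y), 100 mm high (own z), with dark bores drawn on both faces; 0.32 kg nominal. Origin: middle of its bottom edge face. At the start it stands upright in the stand, its bottom 12 mm above the table, its top edge at 112 mm; take it by its top edge, fingers on the two large faces. Either way round will do in the rack.
- free_slot: The rack's one empty slot: origin at the centre of its floor (12 mm above the table), x along the slot, y across, z up. 13 mm wide between two pairs of black guides with rounded tops (6 mm thick, 30 mm long, 45 mm high above the slot floor, centred 42 mm either side of the middle). Low end rails (tops 26 mm above the table) leave 128 mm of length.
- rack: Fixed grey rack, 156 mm (x, along the slots) by 210 mm (y), base 12 mm thick, four parallel slots 50 mm apart at y = -75, -25, 25 and 75 mm; guide tops 57 mm above the table. Three slots hold plates that stand up to 112 mm above the table. Origin: centre of its underside.
- stand: Fixed steel stand, 150 mm (x) by 70 mm (y), base 12 mm thick, with one slot along x, 14 mm wide and 25 mm deep between round-topped guides (tops 37 mm above the table), in which the plate to be moved stands. Origin: centre of its underside. The rack and the stand may be either side of the robot.
- stored1: Bare aluminium plate, 120 mm long (own x), 10 mm thick (own y), 100 mm high (own z), with dark bores drawn on both faces; 0.32 kg nominal. Origin: middle of its bottom edge face. Already stored upright in the rack; stays there.
- stored2: Bare aluminium plate, 120 mm long (own x), 10 mm thick (own y), 100 mm high (own z), with dark bores drawn on both faces; 0.32 kg nominal. Origin: middle of its bottom edge face. Already stored upright in the rack; stays there.
- stored3: Bare aluminium plate, 120 mm long (own x), 10 mm thick (own y), 100 mm high (own z), with dark bores drawn on both faces; 0.32 kg nominal. Origin: middle of its bottom edge face. Already stored upright in the rack; stays there.
- hub: Loose dark steel hub, 58 mm across, 60 mm high, standing between rack and stand, near the robot; stays. Origin: centre of its underside.
- driver: Loose screwdriver about 160 mm long, lying along x between rack and stand; stays.
- oil: Loose white bottle, 56 mm across, 150 mm high, at the back; stays. Origin: centre of its underside.
- clutch_ring: Loose dark steel ring, 90 mm across, 22 mm high, at the back; stays. Origin: centre of its underside.
- tray: Loose black tray of screws, 160 x 110 x 45 mm, far left; stays. Origin: centre of its underside.
- scanner: Loose black hand scanner in its cradle, 160 mm high, far right; stays. Origin: centre of its underside.
Things that resemble listed ones, but are neither listed nor needed, are in the scene too. What is shaped like the stored1 but orange is not meant.

How it is judged:
By the outcome, as a careful person would: the job done as asked, in the order asked, and still so for the second after the job is handed in, with the robot touching nothing.
It also fails if it takes over 48 s, if anything falls off the work surface, if the arm or the gripper's body presses on something with over 40 N, if the wrist force passes 120 N, or if a joint passes its speed limit or range.

## Working session

There is one attempt and no reset: what is moved stays moved. The work goes in short steps, Python scripts to look and compute and a tool call to move; the robot and the scene stay as the last step left them, time stands still between calls to the robot, and variables do not carry over. Pictures are saved under pics/ and viewed, at most 10 in all, crops included, and the job is handed in when it is done.

Besides the shell and the picture viewer there is one more tool, called after "Emit:" by a JSON object that holds its "fn" and its "kwargs". step_arm: Moves the arm, as the interface text tells. Its arguments: {"type":"object","properties":{"moves":{"type":"array","items":{"type":"object","properties":{"rx":{"type":"number"},"ry":{"type":"number"},"rz":{"type":"number"},"dx":{"type":"number"},"dy":{"type":"number"},"dz":{"type":"number"},"gripper":{"type":"number"}}}},"grip_force":{"type":"number"}},"required":["moves"]}

```bash
mkdir -p pics; python3 - <<'E'
from bench import r
import cv2
for n in("side","top"):
    f=r.grab_frame(n);cv2.imwrite(f"pics/{n}0.png",f)
    c=r.camera_info(n);print(n,c)
print(r.get_obs(),r.tcp_to_tips)
E
```

```text
side {'mtx': array([[401.72445916,   0.        , 314.21097167],
       [  0.        , 401.72445916, 200.95257919],
       [  0.        ,   0.        ,   1.        ]]), 'rvec': array([ 2.39705003, -0.4275173 ,  0.15390004]), 'tvec': array([-0.55264616,  0.15864834,  1.07414192])}
top {'mtx': array([[461.04869607,   0.        , 318.1675867 ],
       [  0.        , 461.04869607, 195.57817274],
       [  0.        ,   0.        ,   1.        ]]), 'rvec': array([ 2.14548389, -2.10885093,  0.21603172]), 'tvec': array([-0.02751879,  0.59839726,  1.25047329])}
{'clock': 0.1, 'joints': array([ 1.23593877,  0.47772144,  0.02236587,  1.55635402, -0.0115283 ,
        1.10930407, -0.0831577 ]), 'qvel': array([-0.00066552, -0.00430247,  0.00126008, -0.00182217, -0.00056826,
        0.00068816,  0.00075024]), 'tau': array([ 3.29232775e-03, -5.97761679e+01,  1.61334481e+00, -2.81951702e+01,
        1.28175478e-02,  5.19432651e-03, -7.26283417e-06]), 'tcp_pos': array([ 0.15162547, -0.65723544,  0.25242006]), 'orientation': array([-3.11981253e+00, -3.55131946e-01,  4.59734730e-04]), 'contact_force': array([-0.67587395,  0.06733758, -0.11821286]), 'moment': array([ 0.01362642,  0.01663275, -0.02446893]), 'gripper_force': 0.0, 'grip_width': 0.08570305102708509} 0.022
```

View pics/top0.png

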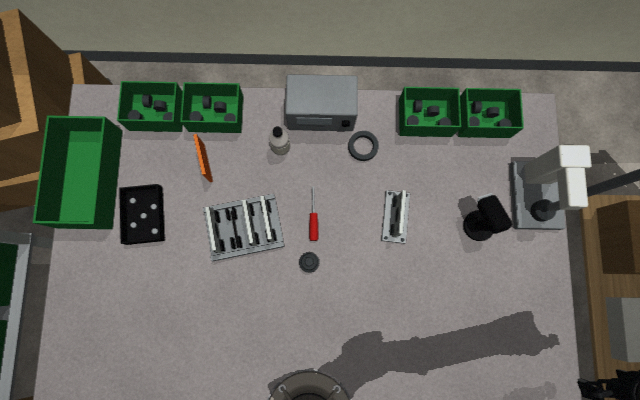

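View pics/side0.png

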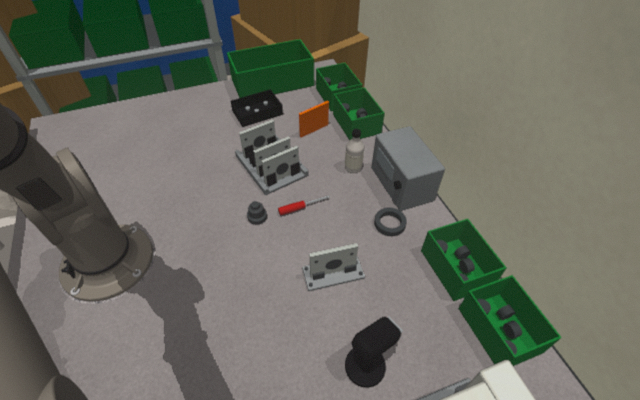

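The top view shows the stand with the plate at about (397,215), the rack at (245,227) with three plates, and the orange decoy at (202,158). Other candidates are the stored plates at (211,230), (251,222) and (268,219) in the rack, which stay. The plate in the stand is the one I want, and I'll check it in a close crop.

```bash
python3 - <<'E'
import cv2,numpy as np
t=cv2.imread("pics/top0.png")
a=cv2.resize(t[180:270,195:295],None,fx=5,fy=5,interpolation=cv2.INTER_CUBIC)
b=cv2.resize(t[180:270,365:425],None,fx=5,fy=5,interpolation=cv2.INTER_CUBIC)
cv2.imwrite("pics/crop.png",np.hstack([a,b]))
E
```

```text
(no output)
```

View pics/crop.png

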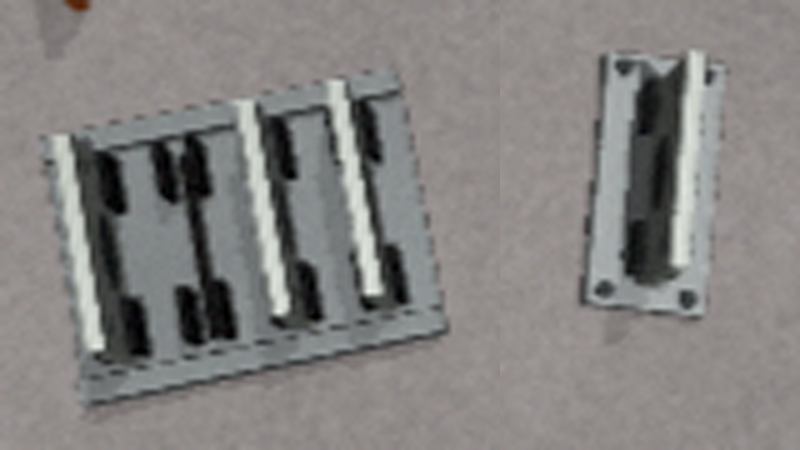

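The crop confirms a bare aluminium plate in the stand, its top edge running (403,191)–(401,233) in the full frame. The free slot is the second from the left, with guides at about (230,214) and (236,243). Next I measure the top edges on z=0.112 and the rack outline.

```bash
cat > h.py <<'E'
import cv2,numpy as np
from bench import r
def cast(n,uv,z):
    c=r.camera_info(n);R=cv2.Rodrigues(c["rvec"])[0];t=c["tvec"]
    p=cv2.undistortPoints(np.float64(uv).reshape(-1,1,2),c["mtx"],None).reshape(-1,2)
    d=np.c_[p,np.ones(len(p))]@R;o=-R.T@t
    return (o+d*((z-o[2])/d[:,2])[:,None])
def bars(img,z,box,thr=175):
    """bright top edges -> centre, length, width, angle on plane z (intensity-weighted)"""
    x0,y0,x1,y1=box;g=cv2.cvtColor(img,cv2.COLOR_BGR2GRAY)[y0:y1,x0:x1]
    big=cv2.resize(g,None,fx=8,fy=8,interpolation=cv2.INTER_CUBIC)
    cs,_=cv2.findContours((big>thr).astype(np.uint8),cv2.RETR_EXTERNAL,cv2.CHAIN_APPROX_NONE)
    out=[]
    for c in cs:
        if cv2.contourArea(c)<64*40: continue
        uv=(c.reshape(-1,2)+.5)/8-.5+[x0,y0]
        w=cast("top",uv,z)[:,:2]
        (cx,cy),(a,b),_=rc=cv2.minAreaRect((w*1000).astype(np.float32))
        q=cv2.boxPoints(rc);e=q[1]-q[0] if np.linalg.norm(q[1]-q[0])>np.linalg.norm(q[2]-q[1]) else q[2]-q[1]
        if e[0]<0:e=-e
        m=cv2.moments(c);cu=np.array([m["m10"]/m["m00"],m["m01"]/m["m00"]])
        cw=cast("top",(cu+.5)/8-.5+[x0,y0],z)[0,:2]*1000
        out.append((uv.mean(0).round(1),cw.round(1),round(max(a,b),1),round(min(a,b),1),round(float(np.degrees(np.arctan2(e[1],e[0]))),2)))
    return out
E
python3 - <<'E'
from h import *
t=cv2.imread("pics/top0.png")
for th in(165,185):
  for b in bars(t,.112,(195,180,295,270),th)+bars(t,.112,(375,180,425,250),th):print(*b)
# base outlines
hs=cv2.cvtColor(t,cv2.COLOR_BGR2HSV); print(t[196:236:8,388],t[258,215],t[200,340],t[217,235])
# guide pixels of free slot (crop px/5) at guide top and base corners by eye
f=lambda P:[(195+x/5-.4,180+y/5-.4) for x,y in P]
print("rack corners",(cast("top",f([(40,140),(395,72),(447,328),(85,403)]),.012)*1000).round(1))
E
```

```text
[210.  227.9] [494.  270.6] 118.5 10.0 12.76
[246.9 220.3] [515.6 172.9] 118.9 11.1 13.02
[265.4 216.9] [526.5 124.2] 119.4 10.8 12.94
[386.9 214.9] [ 536.2 -202.5] 116.8 14.8 -6.19
[402.7 217.3] [ 535.4 -246.4] 143.8 29.8 -10.74
[210.1 228.1] [492.6 270. ] 117.0 8.6 12.54
[247.1 220.6] [514.8 172.6] 117.5 9.0 12.4
[265.4 217. ] [525.8 123.9] 118.1 9.1 12.62
[402.4 211.4] [ 547.6 -244.9] 117.7 9.5 -5.94
[[169 168 164]
 [171 170 166]
 [166 168 162]
 [168 168 162]
 [163 160 155]] [120 119 117] [142 143 150] [ 8 10  7]
rack corners [[565.6 318.1  12. ]
 [609.8 113.1  12. ]
 [460.5  78.2  12. ]
 [414.3 283.   12. ]]
```

Emit:
{"fn": "step_arm", "kwargs": {"moves": [{"dx":17,"dy":-11,"gripper":0},{"dx":34,"dy":-22},{"dx":34,"dy":-22},{"dx":34,"dy":-22},{"dx":34,"dy":-22},{"dx":34,"dy":-22},{"dx":34,"dy":-22},{"dx":34,"dy":-22},{"dx":34,"dy":-22},{"dx":34,"dy":-22},{"dx":34,"dy":-22},{"dx":34,"dy":-22},{"dx":34,"dy":-22},{"dx":34,"dy":-22},{"dx":19,"dy":-15},{"rz":6.3},{"rz":6.3},{"rz":6.3},{},{}], "grip_force": 60}}

```text
invalid input at $.moves[0]: expected keys rx, ry, rz, dx, dy, dz, gripper
```

```bash
cat >> h.py <<'E'
from scipy.spatial.transform import Rotation as Ro
def need(target,head):
    o=r.get_obs();M=Ro.from_rotvec(o["orientation"]).as_matrix()
    h=np.degrees(np.arctan2(M[1,0],M[0,0]));d=np.asarray(target)-o["tcp_pos"]*1000
    print("t",o["clock"],"tcp",(o["tcp_pos"]*1000).round(1),"head %.2f"%h,"tilt z",M[:,2].round(4),"F",o["contact_force"].round(1),"M",o["moment"].round(2),"w %.4f"%o["grip_width"],"gf %.0f"%o["gripper_force"])
    print("rz now: %.2f  tool shift now:"%(h-head),(M.T@d).round(1))
E
python3 -c "
from h import *
need([547.6,-244.9,100],-5.95)"
```

```text
t 0.1 tcp [ 151.6 -657.2  252.4] head 12.99 tilt z [-5.0e-04  1.6e-03 -1.0e+00] F [-0.7  0.1 -0.1] M [ 0.01  0.02 -0.02] w 0.0857 gf 0
rz now: 18.94  tool shift now: [ 478.5 -312.5  152.9]
```

All keys are required in every row.

Emit:
{"fn": "step_arm", "kwargs": {"moves": [{"rx":0,"ry":0,"rz":0,"dx":18,"dy":-12,"dz":0,"gripper":0},{"rx":0,"ry":0,"rz":0,"dx":40,"dy":-26,"dz":0,"gripper":0},{"rx":0,"ry":0,"rz":0,"dx":40,"dy":-26,"dz":0,"gripper":0},{"rx":0,"ry":0,"rz":0,"dx":40,"dy":-26,"dz":0,"gripper":0},{"rx":0,"ry":0,"rz":0,"dx":40,"dy":-26,"dz":0,"gripper":0},{"rx":0,"ry":0,"rz":0,"dx":40,"dy":-26,"dz":0,"gripper":0},{"rx":0,"ry":0,"rz":0,"dx":40,"dy":-26,"dz":0,"gripper":0},{"rx":0,"ry":0,"rz":0,"dx":40,"dy":-26,"dz":0,"gripper":0},{"rx":0,"ry":0,"rz":0,"dx":40,"dy":-26,"dz":0,"gripper":0},{"rx":0,"ry":0,"rz":0,"dx":40,"dy":-26,"dz":0,"gripper":0},{"rx":0,"ry":0,"rz":0,"dx":40,"dy":-26,"dz":0,"gripper":0},{"rx":0,"ry":0,"rz":0,"dx":40,"dy":-26,"dz":0,"gripper":0},{"rx":0,"ry":0,"rz":0,"dx":20,"dy":-14,"dz":0,"gripper":0},{"rx":0,"ry":0,"rz":6.3,"dx":0,"dy":0,"dz":0,"gripper":0},{"rx":0,"ry":0,"rz":6.3,"dx":0,"dy":0,"dz":0,"gripper":0},{"rx":0,"ry":0,"rz":6.3,"dx":0,"dy":0,"dz":0,"gripper":0},{"rx":0,"ry":0,"rz":0,"dx":0,"dy":0,"dz":0,"gripper":0},{"rx":0,"ry":0,"rz":0,"dx":0,"dy":0,"dz":0,"gripper":0}], "grip_force": 60}}

```text
clock: 2.35
tcp_pos: [0.5474, -0.2453, 0.2533]
orientation: [-3.137, 0.157, 0.0]
contact_force: [-0.2, -0.4, 0.3]
grip_width: 0.0427
gripper_force: 0.0
```

```bash
python3 -c "
from h import *
need([547.6,-244.9,100],-5.95)"
```

```text
t 2.35 tcp [ 547.4 -245.3  253.3] head -5.73 tilt z [-1.e-04  2.e-04 -1.e+00] F [-0.2 -0.4  0.3] M [-0.04 -0.01 -0.04] w 0.0427 gf 0
rz now: 0.22  tool shift now: [  0.2  -0.4 153.3]
```

Emit:
{"fn": "step_arm", "kwargs": {"moves": [{"rx":0,"ry":0,"rz":0.2,"dx":0,"dy":-0.4,"dz":20,"gripper":0},{"rx":0,"ry":0,"rz":0,"dx":0,"dy":0,"dz":30,"gripper":0},{"rx":0,"ry":0,"rz":0,"dx":0,"dy":0,"dz":30,"gripper":0},{"rx":0,"ry":0,"rz":0,"dx":0,"dy":0,"dz":25,"gripper":0},{"rx":0,"ry":0,"rz":0,"dx":0,"dy":0,"dz":20,"gripper":0},{"rx":0,"ry":0,"rz":0,"dx":0,"dy":0,"dz":15,"gripper":0},{"rx":0,"ry":0,"rz":0,"dx":0,"dy":0,"dz":13,"gripper":0},{"rx":0,"ry":0,"rz":0,"dx":0,"dy":0,"dz":0,"gripper":0},{"rx":0,"ry":0,"rz":0,"dx":0,"dy":0,"dz":0,"gripper":0}], "grip_force": 60}}

```text
clock: 3.48
tcp_pos: [0.5479, -0.246, 0.1009]
orientation: [3.137, -0.167, 0.002]
contact_force: [0.8, 0.1, 0.8]
grip_width: 0.0426
gripper_force: 0.0
```

Emit:
{"fn": "step_arm", "kwargs": {"moves": [{"rx":0,"ry":0,"rz":0,"dx":0,"dy":0,"dz":0,"gripper":-0.5},{"rx":0,"ry":0,"rz":0,"dx":0,"dy":0,"dz":0,"gripper":-1},{"rx":0,"ry":0,"rz":0,"dx":0,"dy":0,"dz":0,"gripper":-1},{"rx":0,"ry":0,"rz":0,"dx":0,"dy":0,"dz":0,"gripper":-1},{"rx":0,"ry":0,"rz":0,"dx":0,"dy":0,"dz":0,"gripper":-1},{"rx":0,"ry":0,"rz":0,"dx":0,"dy":0,"dz":0,"gripper":-1}], "grip_force": 60}}

```text
clock: 4.22
tcp_pos: [0.548, -0.2454, 0.101]
orientation: [-3.137, 0.167, -0.002]
contact_force: [-1.4, 1.9, 6.9]
grip_width: 0.009
gripper_force: 60.2
```

```bash
python3 -c "
from h import *
need([547.6,-244.9,100],-5.95)"
```

```text
t 4.225 tcp [ 548.  -245.4  101. ] head -6.09 tilt z [ 1.1e-03  3.0e-04 -1.0e+00] F [-1.4  1.9  6.9] M [ 0.66  0.07 -0.03] w 0.0090 gf 60
rz now: -0.14  tool shift now: [-0.5 -0.5  1. ]
```

Emit:
{"fn": "step_arm", "kwargs": {"moves": [{"rx":0,"ry":0,"rz":0,"dx":0,"dy":0,"dz":-5,"gripper":-1},{"rx":0,"ry":0,"rz":0,"dx":0,"dy":0,"dz":-10,"gripper":-1},{"rx":0,"ry":0,"rz":0,"dx":0,"dy":0,"dz":-20,"gripper":-1},{"rx":0,"ry":0,"rz":0,"dx":0,"dy":0,"dz":-30,"gripper":-1},{"rx":0,"ry":0,"rz":0,"dx":0,"dy":0,"dz":-30,"gripper":-1},{"rx":0,"ry":0,"rz":0,"dx":0,"dy":0,"dz":-30,"gripper":-1},{"rx":0,"ry":0,"rz":0,"dx":0,"dy":0,"dz":-20,"gripper":-1},{"rx":0,"ry":0,"rz":0,"dx":0,"dy":0,"dz":0,"gripper":-1},{"rx":0,"ry":0,"rz":0,"dx":0,"dy":0,"dz":0,"gripper":-1}]}}

```text
clock: 5.35
tcp_pos: [0.5466, -0.2458, 0.2443]
orientation: [-3.137, 0.168, 0.003]
contact_force: [-0.5, -0.8, -4.6]
grip_width: 0.0098
gripper_force: 59.1
```

```bash
python3 - <<'E'
from h import *
need([505.5,221.7,246],12.6)
cv2.imwrite("pics/side1.png",r.grab_frame("side"))
E
```

```text
t 5.35 tcp [ 546.6 -245.8  244.3] head -6.12 tilt z [-1.7e-03  4.0e-04 -1.0e+00] F [-0.5 -0.8 -4.6] M [0.06 0.03 0.01] w 0.0098 gf 59
rz now: -18.72  tool shift now: [ -90.7 -460.5   -1.5]
```

View pics/side1.png

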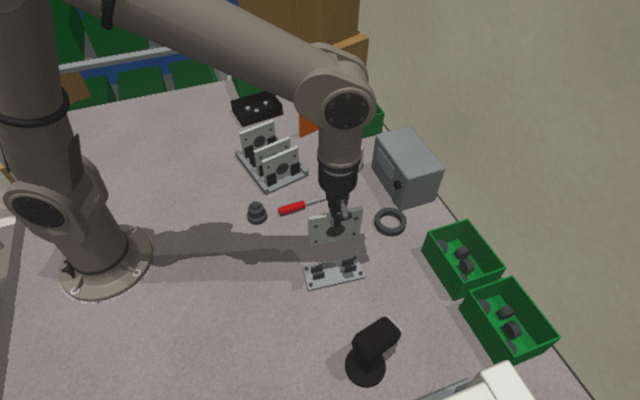

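The plate is out of the stand, hanging level at about (335,227). Now the move to above the free slot.

Emit:
{"fn": "step_arm", "kwargs": {"moves": [{"rx":0,"ry":0,"rz":0,"dx":-4,"dy":-20,"dz":0,"gripper":-1},{"rx":0,"ry":0,"rz":0,"dx":-8,"dy":-40,"dz":0,"gripper":-1},{"rx":0,"ry":0,"rz":0,"dx":-8,"dy":-40,"dz":0,"gripper":-1},{"rx":0,"ry":0,"rz":0,"dx":-8,"dy":-40,"dz":0,"gripper":-1},{"rx":0,"ry":0,"rz":0,"dx":-8,"dy":-40,"dz":0,"gripper":-1},{"rx":0,"ry":0,"rz":0,"dx":-8,"dy":-40,"dz":0,"gripper":-1},{"rx":0,"ry":0,"rz":0,"dx":-8,"dy":-40,"dz":0,"gripper":-1},{"rx":0,"ry":0,"rz":0,"dx":-8,"dy":-40,"dz":0,"gripper":-1},{"rx":0,"ry":0,"rz":0,"dx":-8,"dy":-40,"dz":0,"gripper":-1},{"rx":0,"ry":0,"rz":0,"dx":-8,"dy":-40,"dz":0,"gripper":-1},{"rx":0,"ry":0,"rz":0,"dx":-8,"dy":-40,"dz":0,"gripper":-1},{"rx":0,"ry":0,"rz":0,"dx":-5,"dy":-25,"dz":-1,"gripper":-1},{"rx":0,"ry":0,"rz":-6.2,"dx":-2,"dy":-15.5,"dz":0,"gripper":-1},{"rx":0,"ry":0,"rz":-6.2,"dx":0,"dy":0,"dz":0,"gripper":-1},{"rx":0,"ry":0,"rz":-6.3,"dx":0,"dy":0,"dz":0,"gripper":-1},{"rx":0,"ry":0,"rz":0,"dx":0,"dy":0,"dz":0,"gripper":-1},{"rx":0,"ry":0,"rz":0,"dx":0,"dy":0,"dz":0,"gripper":-1},{"rx":0,"ry":0,"rz":0,"dx":0,"dy":0,"dz":0,"gripper":-1}]}}

```text
clock: 7.65
tcp_pos: [0.5057, 0.2218, 0.2462]
orientation: [3.123, 0.343, -0.0]
contact_force: [0.2, -0.1, -3.7]
grip_width: 0.0092
gripper_force: 59.0
```

```bash
python3 - <<'E'
from h import *
need([505.5,221.7,246],12.6)
f=r.grab_frame("top");cv2.imwrite("pics/top2.png",f)
g=r.grab_frame("side");cv2.imwrite("pics/side2.png",g)
A=cv2.resize(f[150:270,180:300],(480,480),interpolation=cv2.INTER_CUBIC)
B=cv2.resize(g[80:200,220:300],(320,480),interpolation=cv2.INTER_CUBIC)
cv2.imwrite("pics/c2.png",np.hstack([A,B]))
E
```

```text
t 7.65 tcp [505.7 221.8 246.2] head 12.53 tilt z [-2.e-04 -1.e-04 -1.e+00] F [ 0.2 -0.1 -3.7] M [-0.03 -0.01  0.02] w 0.0092 gf 59
rz now: -0.07  tool shift now: [-0.2  0.1  0.2]
```

View pics/c2.png

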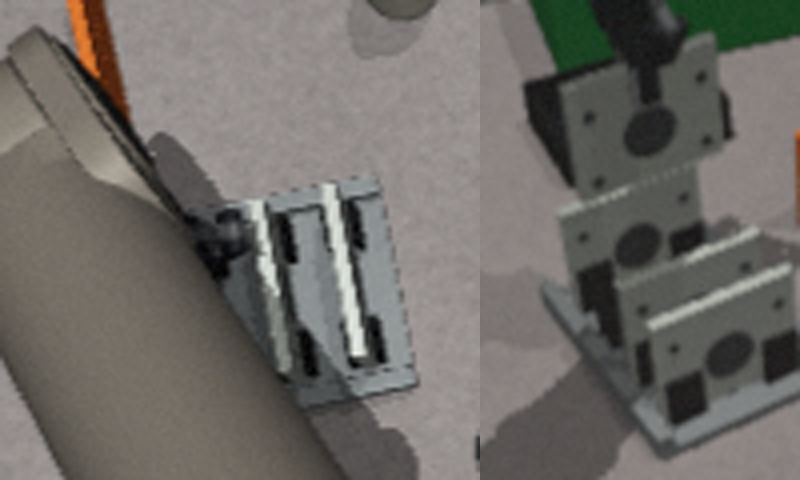

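The side crop shows the plate level and parallel above the rack. The arm hides the slot from above, so I'll lower it to just over the guides and check with the side view against the stored plates.

Emit:
{"fn": "step_arm", "kwargs": {"moves": [{"rx":0,"ry":0,"rz":0,"dx":0,"dy":0,"dz":10,"gripper":-1},{"rx":0,"ry":0,"rz":0,"dx":0,"dy":0,"dz":20,"gripper":-1},{"rx":0,"ry":0,"rz":0,"dx":0,"dy":0,"dz":20,"gripper":-1},{"rx":0,"ry":0,"rz":0,"dx":0,"dy":0,"dz":20,"gripper":-1},{"rx":0,"ry":0,"rz":0,"dx":0,"dy":0,"dz":15,"gripper":-1},{"rx":0,"ry":0,"rz":0,"dx":0,"dy":0,"dz":5,"gripper":-1},{"rx":0,"ry":0,"rz":0,"dx":0,"dy":0,"dz":0,"gripper":-1},{"rx":0,"ry":0,"rz":0,"dx":0,"dy":0,"dz":0,"gripper":-1}]}}

```text
clock: 8.75
tcp_pos: [0.5064, 0.222, 0.157]
orientation: [-3.122, -0.345, -0.002]
contact_force: [0.2, 0.6, -3.8]
grip_width: 0.0093
gripper_force: 59.0
```

```bash
python3 - <<'E'
from h import *
need([505.5,221.7,156],12.6)
g=r.grab_frame("side");cv2.imwrite("pics/side3.png",g)
cv2.imwrite("pics/c3.png",cv2.resize(g[95:195,225:315],(540,600),interpolation=cv2.INTER_CUBIC))
E
```

```text
t 8.75 tcp [506.4 222.  157. ] head 12.60 tilt z [ 1.2e-03  6.0e-04 -1.0e+00] F [ 0.2  0.6 -3.8] M [-0.05 -0.01 -0.05] w 0.0093 gf 59
rz now: -0.00  tool shift now: [-1.   0.1  1. ]
```

View pics/c3.png

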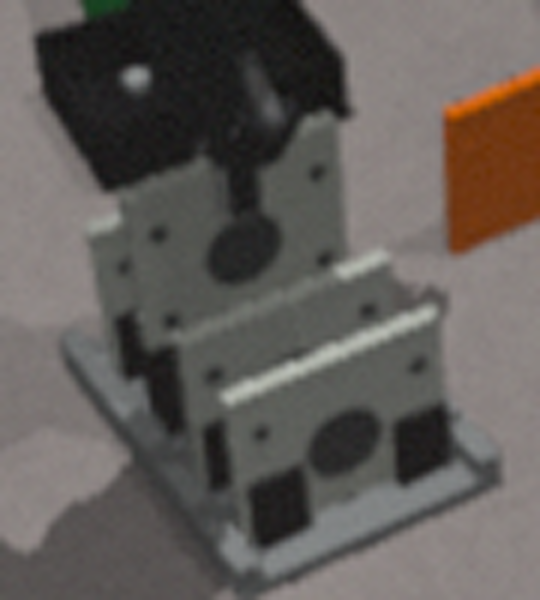

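Bores are visible on the held plate at crop (158,235) and (317,172), and on stored3 at (262,433) and (418,366). I'll compare them in the same camera, one 56 mm higher.

```bash
python3 - <<'E'
from h import *
g=cv2.cvtColor(cv2.imread("pics/side3.png"),cv2.COLOR_BGR2GRAY).astype(float)
def bore(cx,cy):
    x,y=225+cx/6-.4,95+cy/6-.4
    for _ in range(4):
        p=cv2.getRectSubPix(g.astype(np.float32),(7,7),(float(x),float(y)))
        w=np.clip(np.percentile(p,70)-p-6,0,None);Y,X=np.mgrid[-3:4,-3:4]
        k=(X**2+Y**2<=9);w=w*k;x+=(w*X).sum()/w.sum()*.7;y+=(w*Y).sum()/w.sum()*.7
    return x,y
u=np.array([np.cos(np.radians(12.6)),np.sin(np.radians(12.6))]);v=np.array([-u[1],u[0]])
for z0 in(92,97):
  S=[bore(262,433),bore(418,366)];H=[bore(158,235),bore(317,172)]
  s=cast("side",S,z0/1000)[:,:2]*1000;h=cast("side",H,(z0+56)/1000)[:,:2]*1000
  d=h.mean(0)-s.mean(0)
  print(z0,"px",np.round(S+H,1).tolist(),"span",np.linalg.norm(s[1]-s[0]).round(1),np.linalg.norm(h[1]-h[0]).round(1),"s3 face",s.mean(0).round(1),"along",(d@u).round(1),"across",(d@v).round(1), "ang",[np.degrees(np.arctan2(*(q[1]-q[0])[::-1])).round(1) for q in (s,h)])
P=[(493.3,270.3),(515.2,172.7),(526.1,124.0)]
print([(round(float(p@u),1),round(float(p@v),1)) for p in map(np.array,P)], [float(np.dot((506.4,222.0),a).round(1)) for a in(u,v)])
E
```

```text
92 px [[268.1, 166.9], [294.2, 155.5], [251.0, 133.6], [277.4, 123.4]] span 89.0 88.9 s3 face [525.8 110.3] along 1.3 across 97.2 ang [np.float64(12.9), np.float64(12.2)]
97 px [[268.1, 166.9], [294.2, 155.5], [251.0, 133.6], [277.4, 123.4]] span 88.5 88.3 s3 face [524.6 105.2] along 1.1 across 96.2 ang [np.float64(12.9), np.float64(12.2)]
[(540.4, 156.2), (540.5, 56.2), (540.5, 6.2)] [542.6, 106.2]
```

Both cameras put the plate on the free slot's line: top exactly, side within about 1 mm once bore height is allowed for. Now into the guides slowly, watching the force.

Emit:
{"fn": "step_arm", "kwargs": {"moves": [{"rx":0,"ry":0,"rz":0,"dx":-0.5,"dy":0,"dz":5,"gripper":-1},{"rx":0,"ry":0,"rz":0,"dx":0,"dy":0,"dz":5,"gripper":-1},{"rx":0,"ry":0,"rz":0,"dx":0,"dy":0,"dz":4,"gripper":-1},{"rx":0,"ry":0,"rz":0,"dx":0,"dy":0,"dz":4,"gripper":-1},{"rx":0,"ry":0,"rz":0,"dx":0,"dy":0,"dz":4,"gripper":-1},{"rx":0,"ry":0,"rz":0,"dx":0,"dy":0,"dz":0,"gripper":-1}]}}

```text
clock: 9.55
tcp_pos: [0.5053, 0.2215, 0.1339]
orientation: [3.122, 0.344, -0.001]
contact_force: [0.6, -0.2, -3.5]
grip_width: 0.0094
gripper_force: 59.0
```

```bash
python3 -c "
from h import *
need([505.9,221.8,101],12.6)"
```

```text
t 9.55 tcp [505.3 221.5 133.9] head 12.59 tilt z [-7.e-04 -3.e-04 -1.e+00] F [ 0.6 -0.2 -3.5] M [ 0.01  0.05 -0.02] w 0.0094 gf 59
rz now: -0.01  tool shift now: [ 0.7 -0.2 32.9]
```

The bottom is now about 12 mm inside the guides with no contact force. Continuing to just above the floor.

Emit:
{"fn": "step_arm", "kwargs": {"moves": [{"rx":0,"ry":0,"rz":0,"dx":0,"dy":0,"dz":5,"gripper":-1},{"rx":0,"ry":0,"rz":0,"dx":0,"dy":0,"dz":6,"gripper":-1},{"rx":0,"ry":0,"rz":0,"dx":0,"dy":0,"dz":6,"gripper":-1},{"rx":0,"ry":0,"rz":0,"dx":0,"dy":0,"dz":6,"gripper":-1},{"rx":0,"ry":0,"rz":0,"dx":0,"dy":0,"dz":4,"gripper":-1},{"rx":0,"ry":0,"rz":0,"dx":0,"dy":0,"dz":3,"gripper":-1},{"rx":0,"ry":0,"rz":0,"dx":0,"dy":0,"dz":0,"gripper":-1},{"rx":0,"ry":0,"rz":0,"dx":0,"dy":0,"dz":0,"gripper":-1}]}}

```text
clock: 10.55
tcp_pos: [0.5056, 0.2217, 0.1045]
orientation: [-3.123, -0.345, -0.001]
contact_force: [0.3, 0.6, -3.6]
grip_width: 0.0087
gripper_force: 59.0
```

Emit:
{"fn": "step_arm", "kwargs": {"moves": [{"rx":0,"ry":0,"rz":0,"dx":0,"dy":0,"dz":1,"gripper":-1},{"rx":0,"ry":0,"rz":0,"dx":0,"dy":0,"dz":1,"gripper":-1},{"rx":0,"ry":0,"rz":0,"dx":0,"dy":0,"dz":0,"gripper":-1},{"rx":0,"ry":0,"rz":0,"dx":0,"dy":0,"dz":0,"gripper":-1}]}}

```text
clock: 11.05
tcp_pos: [0.5055, 0.2216, 0.1023]
orientation: [-3.123, -0.345, -0.0]
contact_force: [-0.6, 0.2, -4.2]
grip_width: 0.0093
gripper_force: 59.0
```

Emit:
{"fn": "step_arm", "kwargs": {"moves": [{"rx":0,"ry":0,"rz":0,"dx":0,"dy":0,"dz":0.7,"gripper":-1},{"rx":0,"ry":0,"rz":0,"dx":0,"dy":0,"dz":0.7,"gripper":-1},{"rx":0,"ry":0,"rz":0,"dx":0,"dy":0,"dz":0.6,"gripper":-1},{"rx":0,"ry":0,"rz":0,"dx":0,"dy":0,"dz":0,"gripper":-1},{"rx":0,"ry":0,"rz":0,"dx":0,"dy":0,"dz":0,"gripper":-1}]}}

```text
clock: 11.68
tcp_pos: [0.5054, 0.2217, 0.1009]
orientation: [3.122, 0.345, 0.0]
contact_force: [-3.9, -0.9, 5.6]
grip_width: 0.0091
gripper_force: 60.4
```

The floor carries about 9 N, at the expected height (101 mm). I'll release with a small opening to stay clear of the neighbours, then back off straight up.

Emit:
{"fn": "step_arm", "kwargs": {"moves": [{"rx":0,"ry":0,"rz":0,"dx":0,"dy":0,"dz":0,"gripper":-0.6},{"rx":0,"ry":0,"rz":0,"dx":0,"dy":0,"dz":0,"gripper":-0.4},{"rx":0,"ry":0,"rz":0,"dx":0,"dy":0,"dz":0,"gripper":-0.4},{"rx":0,"ry":0,"rz":0,"dx":0,"dy":0,"dz":0,"gripper":-0.4},{"rx":0,"ry":0,"rz":0,"dx":0,"dy":0,"dz":0,"gripper":-0.4}]}}

```text
clock: 12.3
tcp_pos: [0.5055, 0.2216, 0.1003]
orientation: [-3.123, -0.345, -0.0]
contact_force: [-0.4, 0.2, -0.8]
grip_width: 0.0259
gripper_force: 0.0
```

Emit:
{"fn": "step_arm", "kwargs": {"moves": [{"rx":0,"ry":0,"rz":0,"dx":0,"dy":0,"dz":-5,"gripper":-0.4},{"rx":0,"ry":0,"rz":0,"dx":0,"dy":0,"dz":-10,"gripper":-0.4},{"rx":0,"ry":0,"rz":0,"dx":0,"dy":0,"dz":-20,"gripper":-0.4},{"rx":0,"ry":0,"rz":0,"dx":0,"dy":0,"dz":-30,"gripper":-0.4},{"rx":0,"ry":0,"rz":0,"dx":0,"dy":0,"dz":-40,"gripper":-0.4},{"rx":0,"ry":0,"rz":0,"dx":0,"dy":0,"dz":-40,"gripper":-0.4},{"rx":0,"ry":0,"rz":0,"dx":0,"dy":10,"dz":-5,"gripper":-0.4},{"rx":0,"ry":0,"rz":0,"dx":0,"dy":40,"dz":0,"gripper":-0.4},{"rx":0,"ry":0,"rz":0,"dx":0,"dy":40,"dz":0,"gripper":-0.4},{"rx":0,"ry":0,"rz":0,"dx":0,"dy":40,"dz":0,"gripper":-0.4},{"rx":0,"ry":0,"rz":0,"dx":0,"dy":40,"dz":0,"gripper":-0.4},{"rx":0,"ry":0,"rz":0,"dx":0,"dy":40,"dz":0,"gripper":-0.4},{"rx":0,"ry":0,"rz":0,"dx":0,"dy":40,"dz":0,"gripper":-0.4},{"rx":0,"ry":0,"rz":0,"dx":0,"dy":40,"dz":0,"gripper":-0.4},{"rx":0,"ry":0,"rz":0,"dx":0,"dy":20,"dz":0,"gripper":-0.4},{"rx":0,"ry":0,"rz":0,"dx":0,"dy":0,"dz":0,"gripper":-0.4},{"rx":0,"ry":0,"rz":0,"dx":0,"dy":0,"dz":0,"gripper":-0.4},{"rx":0,"ry":0,"rz":0,"dx":0,"dy":0,"dz":0,"gripper":-0.4}]}}

```text
clock: 14.55
tcp_pos: [0.5729, -0.0789, 0.2504]
orientation: [-3.122, -0.349, -0.0]
contact_force: [-0.4, 1.0, -0.0]
grip_width: 0.0257
gripper_force: 0.0
```

```bash
python3 - <<'E'
from h import *
f=r.grab_frame("top");g=r.grab_frame("side")
need([0,0,0],12.6)
for b in bars(f,.112,(195,180,295,270),185):print(*b)
A=cv2.resize(f[170:270,190:300],(440,400),interpolation=cv2.INTER_CUBIC)
B=cv2.resize(g[95:195,225:315],(360,400),interpolation=cv2.INTER_CUBIC)
cv2.imwrite("pics/c4.png",np.hstack([A,B]))
E
```

```text
t 14.65 tcp [573.  -79.6 250.4] head 12.71 tilt z [ 1.e-04  3.e-04 -1.e+00] F [0.8 0.1 0.4] M [-0.01 -0.11 -0.02] w 0.0254 gf 0
rz now: 0.11  tool shift now: [-541.5 -203.6  250.4]
[210. 228.] [493.3 270.4] 118.0 9.5 12.86
[228.9 224.1] [504.9 220.6] 118.4 9.8 12.78
[247.  220.5] [515.1 172.7] 118.2 9.9 12.64
[265.4 217. ] [526.5 124.1] 118.9 10.1 12.69
```

View pics/c4.png

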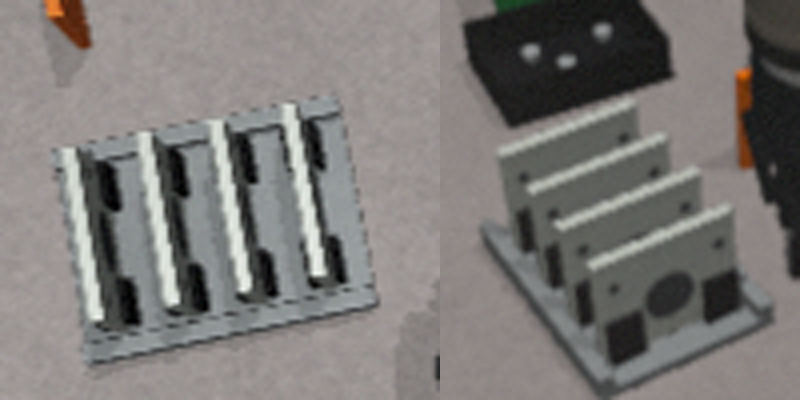

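The four plates stand upright, evenly spaced and at the same height. The moved one is second from left at top-view pixel (229,224), and the stored plates have not moved.

```bash
python3 -c "
from bench import r
print(r.hand_in())"
```

```text
the job is handed in; nothing more can be done
None
```

The adapter plate stands released and upright on the floor of the free slot, the three stored plates have not moved, and the job was handed in with the robot's clock at about 14.7 s.

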